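# Clamp a stone cast with the sunken knob of a model holder

## Robot

A 6-joint arm with a two-finger parallel gripper is mounted at the origin on a cart in front of the work surface, level with it; the furniture and walls round the work are solid. World frame = base frame: x ahead of the robot, y to its left, z up, the work surface at z = 0. Lengths are in mm, angles in rad, forces in N, time in s.
With the tool pointing down it reaches from about 200 to 875 mm from the base axis. Payload 3.4 kg.
Tool frame: the origin (TCP) lies on the centre line of the jaws, within the pads' length; the fingertips stand 11 mm ahead of it and the grasp point (between the pads) lies 8 mm behind it (finger_overhang is the distance from the TCP to the fingertips, in mm); z points along the fingers, y is the line along which they close (so a half turn about z gives the same grasp; the last joint's range is limited). The gripper opens to 94 mm and grips with 3 to 60 N. Pads are 16 mm wide; open, the fingers measure 119 mm over their backs; the gripper's body (75 mm by 177 mm) begins 78 mm behind the grasp point.
Start: joints at [-1.318, 0.276, 1.505, -0, 1.361, -0.121], TCP at [209.966, -535.33, 216.493] pointing down, gripper open.
Joint ranges: [-2.89, 2.89], [-0.75, 2.08], [0.22, 2.7], [-1.18, 4.32], [0.11, 2.71], [-2.7, 2.7]. Speed limits (rad/s): [2.57, 2.57, 3.14, 3.14, 3.14, 3.14].

## Interface

Orientations are given as a unit quaternion [w, x, y, z].
In Python, from rig import * gives the robot as it stands.
- The arm moves only by the tool send_rows, never from a script. Its argument "moves" is a list of rows, each a list of 4 numbers: the shift along the tool's x, y, z in mm, then the turn about the tool's z in rad. A call has 1 to 12 rows; each row is the pose to reach, as a shift and turn from the pose commanded when the call began, along the tool's axes at that moment; what a row does not reach only later rows make up. A row lasts 1/10 s, in which the tool goes at most 50 mm and 8.59 degrees, less where a joint would pass 70% of its speed; a pose out of reach is approached as far as the arm can. A call with a gripper value outside its range is refused whole. "fingers" is the finger opening in mm, from 0 to 94, set as the call begins (left out, the last holds). The fingers move at their own pace and stop on an object; "newtons" is the grip in N (left out, the last holds). Time passes only in rows, so rows that repeat a pose let the fingers close. It gives the time, the measured TCP pose, the force, the opening and the grip force at its end, in the units of the state.
- read_state(): the state, without advancing time (a new reading comes with each control period).
- grab_frame(name): name is "scene" or "side" or "wrist"; returns a dict with "pixels" (384x512x3 uint8, red, green, blue), "z_map" (384x512 float32, mm along the optical axis (not along the pixel's ray), 0 where there is no reading), "camera_matrix" (3x3 intrinsics, pixels), "camera_from_world" (4x4, takes a point from world to camera coordinates); the wrist camera has in their place "T_tool_cam" (4x4, takes a point from camera to tool coordinates, whose origin is the TCP and whose axes are the flange's). Camera axes: x right, y down, z forward; pixel columns grow to the right and rows downward; lengths in mm; the calibration is good to about 2 mm. A picture is of the moment at which its call begins: read the wrist's pose just before it.
- close_job(): hands the job in; it is judged then, once.
The state is a dict: "time": time; "joints": joint angles; "joint_vel": joint speeds; "effort": joint torques, N m; "eef_pos": TCP position; "eef_rot": TCP orientation; "ft_force": force on the tool from outside, world axes, zero at the start; "ft_torque": the same for the moment, N m; "grip_width": opening from 0.0 (shut) to 1.0 (fully open); "gripper_force": force on a finger pad.
Only numpy, scipy, OpenCV 4.12 (cv2) and the standard library are available. Lean on these libraries where they do the work, as an engineer would, in place of code of your own. Each camera call takes 0.05 s, during which the arm holds its last target. There are 200 camera calls.

## Task

Stand the stone cast upright on the deck of the model holder, in the gap between its sprung jaw and its fence, and let go of it. Then turn the small knob at the bottom of the round well clockwise until the jaw holds the cast against the fence with a light grip of about 8 N, and leave it so; the stone chips if the jaw squeezes it much harder, so go by feel, and do not lean hard on the walls of the well.

Things in the scene. Friction and masses are not known exactly. Their poses are not given: they have to be found in the camera images.
- cast_stone: the only loose cast: an arch of teeth on a bluish stone base, 49x47x45 mm, about 90 g. Origin: centre of its underside, z up. The base is 24 mm high, roughly round, x -24 to +22 mm, y -23 to +23. The arch above runs along x, 29 mm wide in y. Grip the base low across y, fingertips about 4 mm above its underside. In the holder its x may lie along the holder's y, either way round.
- holder: fixed heavy fixture, 100 mm (x) by 225 (its y, -125 to +100 mm), lying about left-right. Origin on the table. Flat deck 14 mm high. At y > -12 mm the grey housing, 50 mm high; the jaw comes out of it to -y. Opposite, a dark steel fence 44 mm wide, 20 high, with 2 screw heads: its face lies somewhere at y -94 to -86 mm, not measured, to be felt. The gap is open at both sides (x).
- nest (a point): point on the deck (14 mm above the table) about the middle of the gap between jaw and fence; axes as the holder's: y points from the fence to the jaw and on to the knob.
- jaw_pad: rubber-faced steel jaw, 30 mm wide, 3 to 21 mm above the deck. Origin: centre of the face that meets the cast (it looks to the holder's -y). At the start 52.3 to 61.5 mm from the fence. The knob moves it 12 mm per rad. A spring of 4 N/mm backs it: after contact it gives by up to 7 mm while the grip grows by about 48 N per rad of the knob.
- well: grey housing with the round well, 71 mm across, 30 mm deep, open above, rim 50 mm above the table; its axis is the knob's. Origin 36 mm below the rim, 2 mm from the axis to the holder's -y. Wide open fingers do not fit in: open them only a little more than the knob's bar before going down.
- knob_top (a point): centre of the black knob's top, on its axis z, 42.5 mm above the table, 7.5 mm below the rim. x runs along its bar grip: 30 mm long, 12 wide (y), 18 high, on a flange 28 mm across, 4 high. Clockwise from above closes the jaw; 0.6 to 1.5 rad are needed. At the start x is 0.65 to 0.75 rad from the holder's x. Turning takes 0.19 N m plus 0.012 per N (less shows at rest); it stays where left.
There are look-alikes about, which are no part of the job. What is shaped like the cast_stone but blue is not meant.

How it is judged:
By the outcome, as a careful person would: the job done as asked, in the order asked, and still so for the second after the job is handed in, with the robot touching nothing.
It also fails if it takes over 72 s, if anything falls off the work surface, if the arm or the gripper's body presses on something with over 40 N, if the wrist force passes 120 N, or if a joint passes its speed limit or range.

## Working session

There is one attempt and no reset: what is moved stays moved. The work goes in short steps, Python scripts to look and compute and a tool call to move; the robot and the scene stay as the last step left them, time stands still between calls to the robot, and variables do not carry over. Pictures are saved under pics/ and viewed, at most 10 in all, crops included, and the job is handed in when it is done.

Besides the shell and the picture viewer there is one more tool, called after "Emit:" as a command line: name --pt "numbers of a row" for each row, then --argument value for the rest. send_rows: Moves the arm, as the interface text tells. Its arguments: {"type":"object","properties":{"moves":{"type":"array","items":{"type":"array","items":{"type":"number"}}},"fingers":{"type":"number"},"newtons":{"type":"number"}},"required":["moves"]}

```bash
ls; mkdir -p pics; cat > h.py <<'E'
from rig import *
import numpy as np, cv2
from scipy.spatial.transform import Rotation as R
def rot(q): return R.from_quat([q[1],q[2],q[3],q[0]]).as_matrix()
def T_tool():
    s=read_state(); T=np.eye(4); T[:3,:3]=rot(s["eef_rot"]); T[:3,3]=s["eef_pos"]; return T
def grab(n):
    T=T_tool(); f=grab_frame(n)
    f["wfc"]=T@np.array(f["T_tool_cam"]) if n=="wrist" else np.linalg.inv(np.array(f["camera_from_world"]))
    return f
def cloud(f):
    K=np.array(f["camera_matrix"]); z=f["z_map"]; v,u=np.mgrid[:z.shape[0],:z.shape[1]]
    p=np.stack([(u-K[0,2])/K[0,0]*z,(v-K[1,2])/K[1,1]*z,z,np.ones_like(z)],-1)
    P=(p@f["wfc"].T)[...,:3]; P[z<=0]=np.nan; return P
def ray(f,u,v,h):
    K=np.array(f["camera_matrix"]); d=f["wfc"][:3,:3]@np.array([(u-K[0,2])/K[0,0],(v-K[1,2])/K[1,1],1]); o=f["wfc"][:3,3]
    return o+d*(h-o[2])/d[2]
def save(f,n): cv2.imwrite("pics/"+n,f["pixels"][:,:,::-1])
E
python3 - <<'E'
from h import *
fs=[grab(n) for n in("scene","side")]
np.save("/tmp/f.npy",np.array(fs,dtype=object),allow_pickle=True)
for f,n in zip(fs,("scene.png","side.png")): save(f,n); print(f["wfc"][:3,3])
s=read_state(); print(s)
E
```

```text
pics
[ -55.7267694  -616.25420551  403.72265976]
[ 526.04288619 -684.13619754  591.71582446]
{'time': 0.1, 'joints': array([-1.31800289e+00,  2.76527877e-01,  1.50596590e+00, -4.72114026e-05,
        1.36074227e+00, -1.20983665e-01]), 'joint_vel': array([ 0.00063672, -0.0006815 , -0.0047421 ,  0.00076735, -0.00069537,
       -0.00067015]), 'effort': array([ 2.64270449e-03, -4.05456984e+01, -2.37779421e+01,  7.03463028e-02,
        2.98565731e-02, -4.91525054e-05]), 'eef_pos': array([ 209.81569684, -534.82457709,  215.70965753]), 'eef_rot': array([-8.18390794e-04,  9.82585856e-01,  1.85807321e-01, -7.71471838e-05]), 'ft_force': array([ 0.33915118,  0.00917371, -0.54959147]), 'ft_torque': array([-0.01763156, -0.01035372, -0.01648179]), 'gripper_force': 0.0, 'grip_width': 1.0045102331837295}
```

View pics/scene.png

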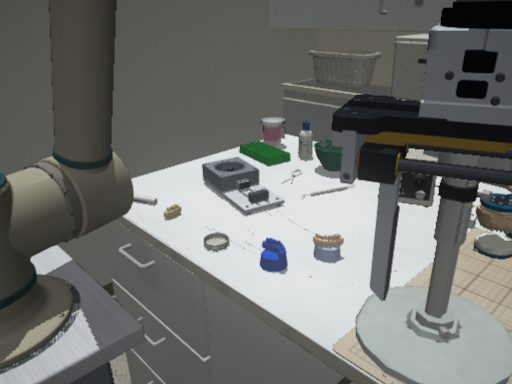

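View pics/side.png

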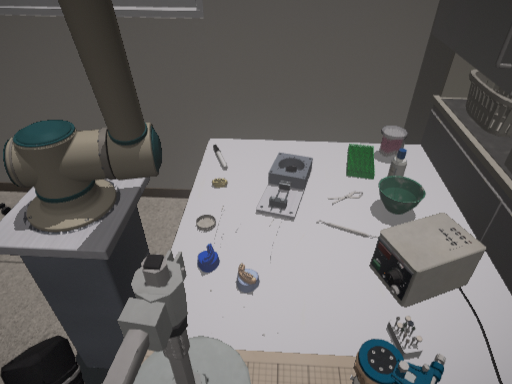

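Scene shows the candidates: the bluish-grey based arch (scene 327,247; side 248,275), the blue one (scene 274,255; side 208,258), and a tan tooth set without a base (scene 172,212). The first fits. The holder is at scene (240,182), side (285,185).

```bash
python3 - <<'E'
from h import *
fs=np.load("/tmp/f.npy",allow_pickle=True)
for f,pts in zip(fs,([(327,250),(327,240),(274,258),(230,170),(260,203)],[(248,279),(246,270),(208,262),(291,165),(282,205),(275,212),(299,213),(261,207),(268,184),(312,160)])):
    P=cloud(f); print([ (p,np.round(P[p[1],p[0]]).tolist()) for p in pts])
a=fs[0]["pixels"][200:280,240:370]; b=fs[1]["pixels"][225:305,180:310]
c=fs[1]["pixels"][140:225,240:340]; c=cv2.resize(c[:,:,::-1],(600,510)) 
ab=cv2.resize(np.vstack([a,b])[:,:,::-1],None,fx=3,fy=3.1875)
cv2.imwrite("pics/crop.png",cv2.resize(np.hstack([ab[:, :],cv2.resize(c,(410,ab.shape[0]))]),(800,510)))
P=cloud(fs[1]); p=fs[1]["pixels"].astype(int)
m=(abs(P[...,2]-12)<14)&(P[...,2]>8)
n,l,s,cc=cv2.connectedComponentsWithStats(np.uint8(P[...,2]>6))
for k in range(1,n):
    if s[k,4]>60: q=P[l==k]; print(s[k],np.round(q.min(0)),np.round(q.max(0)))
E
```

```text
[((327, 250), [460.0, -241.0, 22.0]), ((327, 240), [466.0, -235.0, 37.0]), ((274, 258), [376.0, -196.0, 23.0]), ((230, 170), [567.0, 138.0, 41.0]), ((260, 203), [526.0, -8.0, 13.0])]
[((248, 279), [480.0, -246.0, 36.0]), ((246, 270), [474.0, -215.0, 26.0]), ((208, 262), [395.0, -205.0, 32.0]), ((291, 165), [570.0, 178.0, 26.0]), ((282, 205), [545.0, -6.0, 27.0]), ((275, 212), [528.0, -20.0, 15.0]), ((299, 213), [589.0, -4.0, 1.0]), ((261, 207), [493.0, -5.0, 17.0]), ((268, 184), [506.0, 96.0, 14.0]), ((312, 160), [629.0, 184.0, 42.0])]
[    0     0   512   308 72444] [-827. -273.    6.] [1165. 1031.  492.]
[ 378  126   47   89 2346] [782. -26.   6.] [917. 334. 106.]
[213 145  15  24 123] [321. 173.   6.] [382. 298.  18.]
[346 144  28  34 805] [730. 154.   6.] [829. 319.  26.]
[ 256  153   57   67 2410] [480. -36.   6.] [629. 204.  53.]
[212 178  16   9  99] [351.  88.   6.] [393. 105.  25.]
[196 215  20  15  91] [338. -84.   6.] [385. -37.  15.]
[328 223  40  13  82] [657. -79.   6.] [745. -44.  10.]
[198 244  21  28 399] [ 368. -209.    6.] [ 410. -157.   46.]
[  103   250   148   134 10440] [ 317. -550.   12.] [ 499. -356.  321.]
[236 264  23  28 445] [ 454. -253.    6.] [ 499. -210.   47.]
[ 349  316   97   68 3684] [ 650. -458.    6.] [ 784. -304.  120.]
[   0  336   85   48 2781] [ 329. -579.  293.] [ 381. -537.  343.]
```

View pics/crop.png

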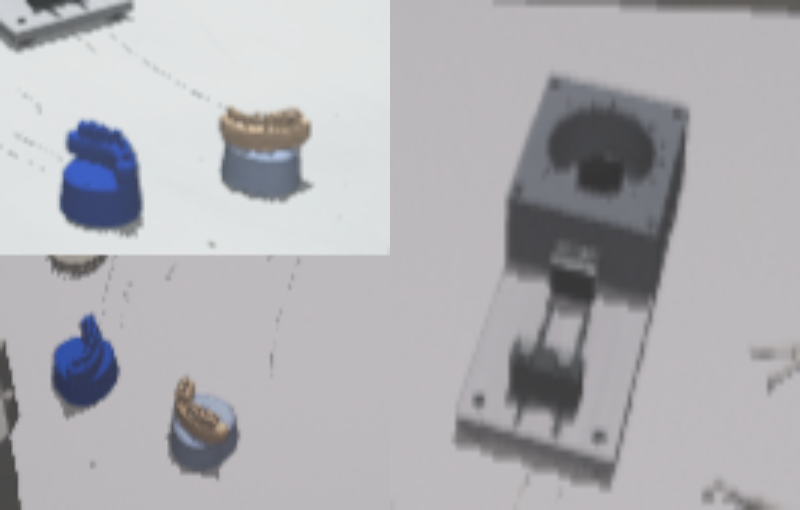

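The crop confirms the tan arch on a bluish-grey base as the cast; the other is all blue. There is a post near the gripper, so I check it before moving.

```bash
python3 - <<'E'
from h import *
fs=np.load("/tmp/f.npy",allow_pickle=True)
P=cloud(fs[0])
for p in [(435,345),(380,335),(490,335),(435,315),(440,290),(445,250),(450,220),(455,190),(460,165),(385,270),(385,200),(480,60)]: print(p,np.round(P[p[1],p[0]]))
P=cloud(fs[1])
for p in [(190,370),(183,350),(178,330),(160,270),(180,260),(150,310),(130,340)]: print(p,np.round(P[p[1],p[0]]))
f=grab("wrist"); save(f,"w0.png"); print(f["T_tool_cam"],f["camera_matrix"])
E
```

```text
(435, 345) [ 373. -471.   23.]
(380, 335) [ 345. -413.   20.]
(490, 335) [ 440. -511.   21.]
(435, 315) [ 395. -457.   47.]
(440, 290) [ 395. -457.   85.]
(445, 250) [ 394. -455.  141.]
(450, 220) [ 390. -456.  182.]
(455, 190) [ 385. -457.  220.]
(460, 165) [ 184. -530.  319.]
(385, 270) [ 183. -493.  232.]
(385, 200) [ 182. -488.  285.]
(480, 60) [ 198. -525.  375.]
(190, 370) [ 419. -454.   99.]
(183, 350) [ 420. -463.  167.]
(178, 330) [ 422. -467.  220.]
(160, 270) [ 415. -460.  315.]
(180, 260) [ 420. -416.  280.]
(150, 310) [ 408. -487.  287.]
(130, 340) [ 396. -514.  279.]
[[-3.08516826e-04 -9.59599156e-01 -2.81370512e-01  8.24397990e+01]
 [ 9.99999279e-01  3.05372019e-05 -1.20062360e-03 -3.83494413e-01]
 [ 1.16070966e-03 -2.81370680e-01  9.59598454e-01 -1.69271803e+02]
 [ 0.00000000e+00  0.00000000e+00  0.00000000e+00  1.00000000e+00]] [[328.47049618   0.         256.45341805]
 [  0.         328.47049618 193.84424495]
 [  0.           0.           1.        ]]
```

View pics/w0.png

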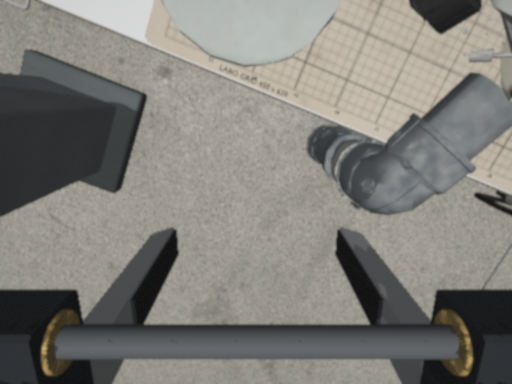

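There is a tall stand at about (395..420, -457) with a head at z≈300. I take an L-path: first world +y, then +x.

Emit:
send_rows --pt "18 -47 0 0" --pt "36 -93 0 0" --pt "55 -140 0 0" --pt "73 -186 0 0" --pt "91 -233 0 0" --pt "109 -279 0 0" --pt "156 -261 0 0" --pt "202 -242 0 0" --pt "249 -224 0 0" --pt "295 -206 0 0" --pt "318 -197 0 0" --pt "318 -197 0 0"

```text
time: 1.35
eef_pos: [437.0, -235.7, 215.7]
eef_rot: [-0.0, 0.982, 0.187, 0.0]
ft_force: [-1.1, -1.1, 0.3]
grip_width: 1.0
gripper_force: 0.0
```

```bash
python3 - <<'E'
from h import *
s=read_state(); print(s["time"],s["eef_pos"],s["eef_rot"],s["ft_force"])
f=grab("wrist"); np.save("/tmp/w1.npy",np.array([f],dtype=object)); save(f,"w1.png")
P=cloud(f); z=P[...,2]
n,l,st,cc=cv2.connectedComponentsWithStats(np.uint8((z>5)&(z<60)))
for k in range(1,n):
    if st[k,4]>200: q=P[l==k]; print(st[k],np.round(q.min(0)),np.round(q.max(0)),np.round(np.median(q,0)))
E
```

```text
1.35 [ 437.02857443 -235.68896077  215.69438507] [-1.08635737e-04  9.82299911e-01  1.87314707e-01  2.70518799e-04] [-1.09147044 -1.14508679  0.26790955]
[   0    0  106   60 3646] [478. -26.   5.] [546.  69.  43.] [507.   4.  15.]
[ 484    0   28   52 1111] [ 655. -435.    5.] [ 692. -394.   23.] [ 670. -407.   19.]
[ 240  116   48   42 1409] [ 455. -250.    5.] [ 499. -205.   47.] [ 478. -226.   26.]
[ 72 156  44  41 384] [337. -83.   5.] [384. -36.  16.] [359. -57.  10.]
[ 174  172   47   41 1351] [ 366. -207.    5.] [ 410. -156.   47.] [ 395. -182.   26.]
[  329   182   160   137 11823] [ 311. -547.    5.] [ 503. -353.   60.] [ 438. -439.   21.]
```

View pics/w1.png

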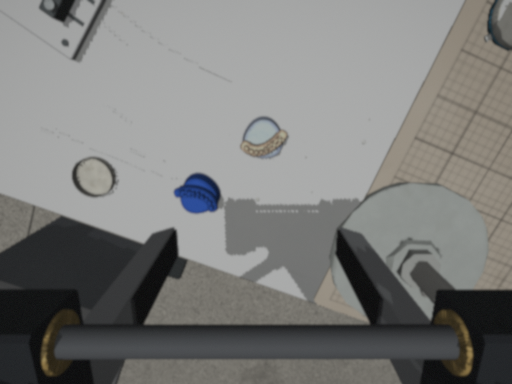

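The wrist view shows the cast at (263,137): a tan band from (245,147) to (285,135) on a round bluish base. The blue one is at (198,193), the fence corner at upper left (58,8).

```bash
cat > fit.py <<'E'
from h import *
def castfit(f,c,r=40,z0=0):
    P=cloud(f); z=P[...,2]-z0
    m=(np.hypot(P[...,0]-c[0],P[...,1]-c[1])<r)&(z>18)&(z<52)
    px=f["pixels"].astype(int); tan=m&(px[...,0]>px[...,2]+15)
    q=P[tan][:,:2]; w,V=np.linalg.eigh(np.cov(q.T)); a=np.arctan2(V[1,1],V[0,1])
    for nm,mm in(("tan",tan),("all",m)):
        r2=P[mm][:,:2]@np.array([[np.cos(a),-np.sin(a)],[np.sin(a),np.cos(a)]])
        lo,hi=np.percentile(r2,1,0),np.percentile(r2,99,0); cc=(lo+hi)/2
        print(nm,mm.sum(),"x ext",np.round([lo[0],hi[0]],1),"y ext",np.round([lo[1],hi[1]],1),"ctr",np.array([[np.cos(a),-np.sin(a)],[np.sin(a),np.cos(a)]])@cc)
    print("angle",a); b=m&~tan&(abs(z-24)<3)
    pts=P[b][:,:2].astype(np.float32)
    print("basetop z",np.median(P[b][:,2])); print("min circle",cv2.minEnclosingCircle(pts))
    # rect of visible base top edge via ellipse/ray: contour of base-coloured mask
    return a
E
python3 - <<'E'
from fit import *
castfit(np.load("/tmp/w1.npy",allow_pickle=True)[0],(476,-228))
F=np.load("/tmp/f.npy",allow_pickle=True)
for f in F:
    try: castfit(f,(476,-228))
    except Exception as e: print(e)
for f in F:
    P=cloud(f); z=P[...,2]; R0=(P[...,0]>450)&(P[...,0]<680)&(P[...,1]>-80)&(P[...,1]<260)
    for a,b in((47,54),(11,17)):
        q=P[R0&(z>a)&(z<b)][:,:2].astype(np.float32); print(len(q),cv2.minAreaRect(q))
E
```

```text
tan 524 x ext [-506.4 -458.6] y ext [-217.9 -199.5] ctr [ 472.76956322 -229.86040636]
all 1311 x ext [-506.4 -459.1] y ext [-233.2 -193.2] ctr [ 476.36724097 -227.17080423]
angle 2.280776439123877
basetop z 24.578690580744308
min circle ((476.15655517578125, -227.82688903808594), 21.669937133789062)
tan 295 x ext [-507.8 -460.3] y ext [-212.2 -196. ] ctr [ 470.26765766 -234.17416184]
all 440 x ext [-509.2 -460.3] y ext [-212.3 -190.6] ctr [ 468.70296355 -236.43397925]
angle 2.2805950307497356
basetop z 23.175551423853875
min circle ((474.350341796875, -231.29547119140625), 23.96588706970215)
tan 167 x ext [-513.9 -469.1] y ext [-208.  -187.3] ctr [ 475.50253087 -233.57171297]
all 349 x ext [-514.3 -469.6] y ext [-219.5 -180.6] ctr [ 477.58495765 -232.32433694]
angle 2.3026509914438584
basetop z 23.905380210363262
min circle ((476.3717041015625, -230.46665954589844), 21.773048400878906)
460 ((567.2555541992188, 138.6797637939453), (114.75127410888672, 101.49642944335938), 75.98435974121094)
793 ((553.810546875, 84.06689453125), (225.72421264648438, 101.63426208496094), 75.91583251953125)
562 ((566.7627563476562, 140.02383422851562), (114.31769561767578, 100.95415496826172), 76.06575775146484)
911 ((553.4267578125, 83.774169921875), (225.3420867919922, 100.07861328125), 75.86812591552734)
```

Emit:
send_rows --pt "10 2 0 -0.145" --pt "20 4 0 -0.29" --pt "30 6 0 -0.435" --pt "38 8 0 -0.58" --pt "38 8 0 -0.725" --pt "38 8 0 -0.87" --pt "38 8 0 -1.015" --pt "38 8 0 -1.16" --pt "38 8 20 -1.305" --pt "38 8 40 -1.45" --pt "38 8 60 -1.595" --pt "38 8 80 -1.74"

```text
time: 2.6
eef_pos: [470.1, -229.5, 136.1]
eef_rot: [-0.0, 0.49, 0.872, -0.0]
ft_force: [-0.7, -0.3, -0.5]
grip_width: 1.002
gripper_force: 0.0
```

Emit:
send_rows --pt "0 0 20 -0.145" --pt "0 0 40 -0.164" --pt "0 0 40 -0.164"

```text
time: 2.9
eef_pos: [468.5, -228.3, 94.4]
eef_rot: [-0.003, 0.419, 0.908, 0.0]
ft_force: [-0.4, 1.1, -1.2]
grip_width: 0.997
gripper_force: 0.0
```

```bash
python3 - <<'E'
from fit import *
s=read_state(); print(s["time"],s["eef_pos"],s["joints"],s["ft_force"])
r=rot(s["eef_rot"]); print("theta",np.arctan2(r[1,0],r[0,0]))
f=grab("wrist"); np.save("/tmp/w2.npy",np.array([f],dtype=object)); save(f,"w2.png")
try: castfit(f,(476,-229))
except Exception as e: print(e)
s=read_state(); print(s["eef_pos"])
E
```

```text
2.9 [ 468.53155425 -228.30419271   94.43874172] [-5.86577367e-01  2.99886752e-01  1.79982083e+00 -6.15043578e-04
  1.04853304e+00 -1.29186766e+00] [-0.43536604  1.07418326 -1.20173056]
theta 2.2763878939967706
tan 1002 x ext [-505.3 -457.4] y ext [-217.7 -199.5] ctr [ 471.72071766 -229.53100282]
all 2481 x ext [-503.9 -457.2] y ext [-232.4 -192.8] ctr [ 474.27504925 -226.27548468]
angle 2.279868778769199
basetop z 24.577678577418396
min circle ((474.248779296875, -226.5353240966797), 22.445737838745117)
[ 469.89122507 -229.00328088   95.87529884]
```

View pics/w2.png

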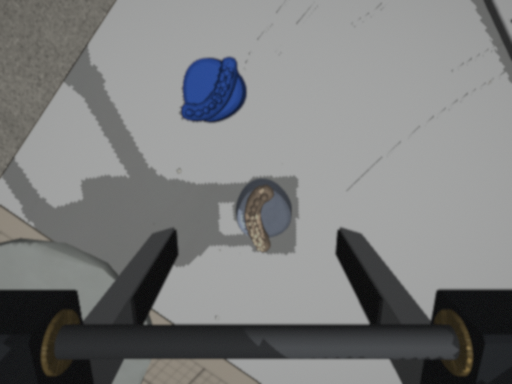

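The view shows the base at (264,211), with the arch band along image vertical (tool x), so the fingers close across the cast's y. Descend and grip.

Emit:
send_rows --pt "-1 2.5 20 0" --pt "-1 2.5 40 0" --pt "-1 2.5 55 0" --pt "-1 2.5 68 0" --pt "-1 2.5 76 0" --pt "-1 2.5 81 0" --pt "-1 2.5 81 0" --pt "-1 2.5 81 0"

```text
time: 3.75
eef_pos: [475.3, -228.9, 16.2]
eef_rot: [0.001, 0.419, 0.908, -0.0]
ft_force: [-0.4, 0.3, 0.5]
grip_width: 0.997
gripper_force: 0.0
```

Emit:
send_rows --pt "0 0 0 0" --pt "0 0 0 0" --pt "0 0 0 0" --pt "0 0 0 0" --pt "0 0 0 0" --pt "0 0 0 0" --pt "0 0 0 0" --pt "0 0 0 0" --fingers 36 --newtons 15

```text
time: 4.55
eef_pos: [474.9, -228.5, 15.4]
eef_rot: [-0.0, 0.419, 0.908, 0.0]
ft_force: [-0.4, 0.8, -0.9]
grip_width: 0.477
gripper_force: 14.8
```

Emit:
send_rows --pt "0 0 -30 0" --pt "0 0 -70 0" --pt "0 0 -115 0" --pt "0 0 -125 0" --pt "0 0 -125 0"

```text
time: 5.05
eef_pos: [475.9, -229.2, 142.2]
eef_rot: [0.002, 0.419, 0.908, -0.0]
ft_force: [0.4, -0.6, -1.3]
grip_width: 0.472
gripper_force: 14.8
```

```bash
cat > hold.py <<'E'
from h import *
ang=-0.2453; O=np.array([556.5,96.3,0])
ex=np.array([np.cos(ang),np.sin(ang),0]); ey=np.array([-np.sin(ang),np.cos(ang),0]); H=np.stack([ex,ey,[0,0,1]])
def toH(P): return (P-O)@H.T
def prof(f):
    Q=toH(cloud(f)); m=(abs(Q[...,0])<50)&(Q[...,1]>-130)&(Q[...,1]<105)&(Q[...,2]>-5)&(Q[...,2]<60)
    for nm,zl,zh,yl,yh in(("fence/jaw tall",19,40,-130,-13),("housing",45,55,-40,110),("deck",12,16,-130,-13),("knobtop",38,45,0,100)):
        q=Q[m&(Q[...,2]>zl)&(Q[...,2]<zh)&(Q[...,1]>yl)&(Q[...,1]<yh)]
        if len(q): print(nm,len(q),"x",np.round(np.percentile(q[:,0],[1,99]),1),"y",np.round(np.percentile(q[:,1],[1,99]),1),"z",np.round(np.median(q[:,2]),1))
        if nm[0]=="f":
            h,e=np.histogram(q[:,1],np.arange(-130,-10,3)); print([(int(a),int(b)) for a,b in zip(e,h) if b])
    return Q,m
E
python3 - <<'E'
from hold import *
for f in np.load("/tmp/f.npy",allow_pickle=True): print("--"); prof(f)
s=read_state(); print(s["eef_pos"],s["grip_width"],s["gripper_force"],s["joints"])
E
```

```text
--
fence/jaw tall 304 x [-24.8  22.2] y [-104.6  -13.2] z 29.4
[(-106, 35), (-103, 80), (-100, 34), (-97, 15), (-94, 7), (-91, 8), (-88, 2), (-37, 2), (-34, 40), (-31, 34), (-28, 9), (-25, 6), (-19, 11), (-16, 21)]
housing 519 x [-49.7  49.1] y [-12.7  98.8] z 48.8
deck 620 x [-48.5  48.5] y [-123.7  -15.5] z 13.2
knobtop 136 x [-49.9  37.6] y [11.1 92.6] z 41.4
--
fence/jaw tall 235 x [-21.   21.7] y [-104.2  -13.5] z 31.5
[(-106, 9), (-103, 79), (-100, 25), (-97, 7), (-94, 12), (-91, 8), (-88, 2), (-34, 16), (-31, 36), (-28, 13), (-25, 3), (-22, 1), (-19, 5), (-16, 19)]
housing 607 x [-49.1  49.5] y [-11.5 100.4] z 50.1
deck 788 x [-48.8  49. ] y [-123.5  -14.7] z 14.3
knobtop 90 x [-34.6  49.9] y [10.4 85.8] z 41.5
[ 475.92973582 -229.16503962  142.22538118] 0.47215719756572244 14.757561734004412 [-5.80442463e-01  2.57613177e-01  1.72571249e+00 -1.02076468e-04
  1.15387431e+00 -1.28750087e+00]
```

Emit:
send_rows --pt "20 28 0 0.1" --pt "45 63 0 0.24" --pt "72 100 0 0.38" --pt "99 138 0 0.52" --pt "126 175 0 0.66" --pt "148 206 0 0.8" --pt "160 222 0 0.94" --pt "160 222 0 0.95" --pt "160 222 0 0.95" --pt "160 222 0 0.95"

```text
time: 6.05
eef_pos: [538.8, 36.3, 139.3]
eef_rot: [-0.001, 0.787, 0.617, -0.001]
ft_force: [0.0, 0.5, -0.5]
grip_width: 0.473
gripper_force: 14.8
```

```bash
python3 - <<'E'
from hold import *
s=read_state(); print(s["time"],s["eef_pos"],s["grip_width"],s["joints"]); r=rot(s["eef_rot"]); print("theta",np.arctan2(r[1,0],r[0,0]))
f=grab("wrist"); np.save("/tmp/w3.npy",np.array([f],dtype=object)); save(f,"w3.png")
Q,m=prof(f); print("TCP H",toH(np.array(s["eef_pos"])))
# cast in hand
c=(abs(Q[...,0])<20)&(abs(Q[...,1]+61)<32)&(Q[...,2]>146)&(Q[...,2]<178)
q=Q[c]; print(len(q),np.percentile(q,[1,50,99],axis=0).round(1).tolist())
px=f["pixels"].astype(int)
c&=Q[...,2]<157; q=Q[c]; print(len(q),np.percentile(q,[1,50,99],axis=0).round(1).tolist())
E
```

```text
6.05 [538.78967483  36.26410287 139.26141524] 0.47302614027274265 [-6.10905031e-02  2.80648889e-01  1.70020263e+00 -8.87488558e-04
  1.16325747e+00  1.81337171e-01]
theta 1.3287228952620425
fence/jaw tall 524 x [-16.1  13. ] y [-28.7 -13.5] z 34.9
[(-31, 35), (-28, 119), (-25, 129), (-22, 136), (-19, 46), (-16, 59)]
housing 10382 x [-49.4  48. ] y [-7.5 85.3] z 50.9
deck 7295 x [-49.1  47.6] y [-98.1 -14. ] z 14.8
knobtop 1088 x [-37.   34.3] y [16.1 84.7] z 43.0
TCP H [ -2.60059915 -62.53959903 139.26141524]
4999 [[-19.2, -82.0, 146.5], [-2.4, -59.8, 157.0], [19.7, -36.6, 173.9]]
2506 [[-19.6, -78.8, 146.2], [4.1, -61.0, 148.7], [19.6, -36.4, 156.8]]
```

View pics/w3.png

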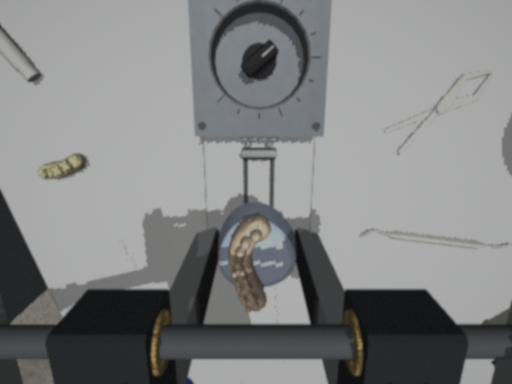

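The view shows the cast in hand at (258,260), the well at (260,60) with the knob's pointer up-right, and the jaw at (258,155). Lower partway and re-read the position.

Emit:
send_rows --pt "0 0 30 0" --pt "0 0 60 0" --pt "0 0 80 0" --pt "0 0 80 0" --pt "0 0 80 0" --pt "0 0 80 0"

```text
time: 6.7
eef_pos: [540.9, 36.7, 61.7]
eef_rot: [0.001, 0.788, 0.616, 0.001]
ft_force: [-0.0, -0.8, -0.7]
grip_width: 0.473
gripper_force: 14.8
```

```bash
python3 - <<'E'
from hold import *
def st():
    s=read_state(); r=rot(s["eef_rot"]); print(s["time"],toH(np.array(s["eef_pos"])),"th",np.arctan2(r[1,0],r[0,0]),s["ft_force"])
st()
fs=[grab(n) for n in("scene","side")]; st()
for f,n in zip(fs,"ab"):
    prof(f); Q=toH(cloud(f))
    m=(abs(Q[...,0])<24)&(abs(Q[...,1]+61)<30)&(Q[...,2]>46)&(Q[...,2]<68); q=Q[m]; print("cast",len(q),np.percentile(q,[1,50,99],axis=0).round(1).tolist())
a=fs[0]["pixels"][130:230,180:310]; b=fs[1]["pixels"][130:230,220:350]
cv2.imwrite("pics/lo.png",cv2.resize(np.hstack([a,b])[:,:,::-1],None,fx=3,fy=3,interpolation=cv2.INTER_CUBIC))
E
```

```text
6.7 [ -0.65142015 -61.61483355  61.70884342] th 1.3272412091765489 [-0.00912252 -0.83068561 -0.6542214 ]
6.8 [ -0.73923392 -61.32870938  61.81839794] th 1.3275856652318325 [-0.87506384  0.02905786 -1.05996809]
fence/jaw tall 252 x [-31.5  20.2] y [-104.2  -13.3] z 28.7
[(-106, 26), (-103, 91), (-100, 24), (-97, 17), (-94, 14), (-91, 6), (-88, 1), (-37, 1), (-34, 14), (-31, 26), (-28, 9), (-25, 1), (-19, 2), (-16, 20)]
housing 321 x [-49.9  48.4] y [-11.4  99.2] z 48.8
deck 623 x [-48.8  48.3] y [-123.8  -14.8] z 13.2
knobtop 112 x [-49.9  26.6] y [ 1.4 96.1] z 41.5
cast 185 [[-23.8, -85.9, 46.8], [-6.1, -80.9, 57.5], [22.9, -67.9, 67.8]]
fence/jaw tall 139 x [-21.1  22.2] y [-103.6  -84.3] z 31.8
[(-106, 11), (-103, 77), (-100, 18), (-97, 12), (-94, 8), (-91, 8), (-88, 3), (-85, 1), (-16, 1)]
housing 317 x [-47.9  49.8] y [-11.2  81.8] z 50.1
deck 708 x [-48.9  49.4] y [-122.8  -16.2] z 14.3
knobtop 64 x [-35.9  50. ] y [ 9.2 82.6] z 40.9
cast 131 [[-22.6, -84.7, 47.6], [3.7, -80.0, 58.7], [22.6, -63.9, 67.8]]
```

View pics/lo.png

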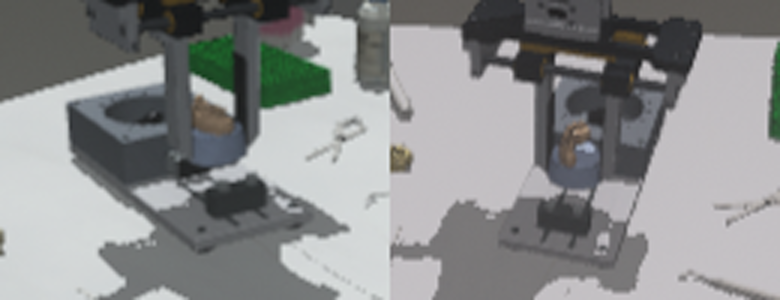

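The crops show the cast hanging between fence and jaw with roughly 4 mm at each side. Lower slowly.

Emit:
send_rows --pt "0 0.7 8 0" --pt "0 0.7 15 0" --pt "0 0.7 20 0" --pt "0 0.7 24 0" --pt "0 0.7 27 0" --pt "0 0.7 29 0" --pt "0 0.7 30 0" --pt "0 0.7 30 0" --pt "0 0.7 30 0"

```text
time: 7.7
eef_pos: [540.6, 37.1, 30.6]
eef_rot: [0.0, 0.788, 0.616, 0.0]
ft_force: [-0.0, -0.2, -0.8]
grip_width: 0.475
gripper_force: 14.8
```

Emit:
send_rows --pt "0 0 0.5 0" --pt "0 0 0.8 0" --pt "0 0 0.8 0" --pt "0 0 0.8 0"

```text
time: 8.1
eef_pos: [540.5, 37.1, 29.7]
eef_rot: [0.0, 0.788, 0.616, 0.0]
ft_force: [0.2, -0.9, -0.0]
grip_width: 0.474
gripper_force: 14.8
```

Emit:
send_rows --pt "0 0 0 0" --pt "0 0 0 0" --pt "0 0 0 0" --pt "0 0 0 0" --pt "0 0 0 0" --fingers 75

```text
time: 8.6
eef_pos: [540.5, 37.1, 29.7]
eef_rot: [0.0, 0.788, 0.616, 0.0]
ft_force: [0.2, 0.5, -0.1]
grip_width: 0.793
gripper_force: 0.0
```

Emit:
send_rows --pt "0 0 -20 0" --pt "0 0 -50 0" --pt "0 0 -90 0" --pt "-15 0 -130 0" --pt "-40 0 -150 0" --pt "-40 0 -150 0" --pt "-40 0 -150 0"

```text
time: 9.3
eef_pos: [530.6, -1.5, 179.5]
eef_rot: [-0.0, 0.788, 0.616, 0.0]
ft_force: [-0.1, 0.7, 0.2]
grip_width: 0.798
gripper_force: 0.0
```

```bash
python3 - <<'E'
from hold import *
s=read_state(); r=rot(s["eef_rot"]); print(s["time"],toH(np.array(s["eef_pos"])),"th",np.arctan2(r[1,0],r[0,0]),s["grip_width"])
f=grab("wrist"); np.save("/tmp/w4.npy",np.array([f],dtype=object)); save(f,"w4.png")
Q,m=prof(f)
E
```

```text
9.3 [  -1.37859559 -101.16495681  179.5028571 ] th 1.3265473233807183 0.7981687318888538
fence/jaw tall 1998 x [-22.7  20. ] y [-98.8 -13.3] z 36.0
[(-100, 69), (-97, 82), (-94, 103), (-91, 131), (-88, 114), (-85, 106), (-82, 1), (-79, 30), (-76, 53), (-73, 68), (-70, 80), (-67, 90), (-64, 108), (-61, 108), (-58, 94), (-55, 90), (-52, 89), (-49, 77), (-46, 51), (-43, 36), (-40, 25), (-37, 5), (-31, 30), (-28, 93), (-25, 131), (-22, 30), (-19, 36), (-16, 68)]
housing 5985 x [-49.4  48. ] y [-36.6  56.6] z 51.0
deck 6624 x [-49.3  47.7] y [-119.4  -13.9] z 14.8
knobtop 628 x [-37.1  34.3] y [35.9 59.3] z 43.2
```

View pics/w4.png

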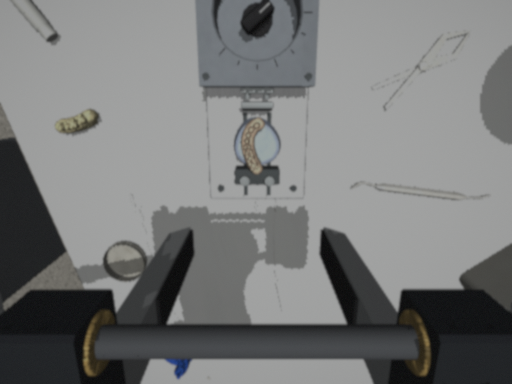

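The cast stands upright and free in the gap at (256,143), between fence (257,175) and jaw (257,105). Next, the knob: locate it in the closer view.

```bash
cat > knob.py <<'E'
from hold import *
def knob(f,dx=0,dy=0,guess=None):
    Q=toH(cloud(f)); px=f["pixels"].astype(int).max(2)
    g=guess if guess is not None else np.array([0,50])
    m=(np.hypot(Q[...,0]-g[0],Q[...,1]-g[1])<24)&(abs(Q[...,2]-42.5)<4)
    n,l,s,c=cv2.connectedComponentsWithStats(np.uint8(m)); k=1+np.argmax(s[1:,4]); v,u=np.where(l==k)
    p=np.array([toH(ray(f,a,b,42.5)) for a,b in zip(u,v)])[:,:2]
    rc=cv2.minAreaRect(p.astype(np.float32)); w,V=np.linalg.eigh(np.cov(p.T))
    print("bar",len(p),"ctrH",np.round(rc[0],1),"size",np.round(rc[1],1),"mean",p.mean(0).round(1),"ang to holder x",np.arctan2(V[1,1],V[0,1])%np.pi,"zmed",np.median(Q[l==k][:,2]))
    # well rim: hole in the housing-top plane
    t=(abs(Q[...,2]-50.5)<2.5)&(abs(Q[...,0])<52)&(Q[...,1]>-20)&(Q[...,1]<110)
    r=[]
    for a in np.linspace(0,2*np.pi,72,endpoint=False):
        d=np.array([np.cos(a),np.sin(a)]); q=Q[...,:2]-np.array(rc[0]); along=q@d; perp=abs(q@np.array([-d[1],d[0]]))
        s_=along[t&(perp<1.5)&(along>25)&(along<47)]
        if len(s_)>3: r.append(np.array(rc[0])+d*s_.min())
    r=np.array(r); A=np.c_[2*r,np.ones(len(r))]; x=np.linalg.lstsq(A,(r**2).sum(1),rcond=None)[0]
    print("well ctr",x[:2],"R",np.sqrt(x[2]+x[:2]@x[:2]),len(r))
    q=Q[t]; print("housing x",np.percentile(q[:,0],[.5,99.5]),"y",np.percentile(q[:,1],[.5,99.5]))
E
python3 - <<'E'
from knob import *
for n in("/tmp/w3.npy","/tmp/w4.npy"): knob(np.load(n,allow_pickle=True)[0])
for f in np.load("/tmp/f.npy",allow_pickle=True):
    try: knob(f)
    except Exception as e: print(e)
E
```

```text
bar 674 ctrH [-1.4 48.7] size [29.9 12.1] mean [-1.3 48.8] ang to holder x 0.6988399607727813 zmed 43.34441255596818
well ctr [-1.4496036  48.66102404] R 35.73320421965691 72
housing x [-51.12609928  48.28335388] y [-7.67411044 85.48964975]
bar 570 ctrH [-1.5 48.4] size [30.3 12.6] mean [-1.5 48.3] ang to holder x 0.6723843897260329 zmed 43.26010131809036
well ctr [-1.50076852 48.76171819] R 35.844859857341945 43
housing x [-51.15787946  48.29150963] y [-7.79798087 57.15002987]
bar 23 ctrH [-0.6 41.6] size [23.7 11.9] mean [-1.1 41.6] ang to holder x 0.7441113732723896 zmed 41.451996960823976
well ctr [ 7.32738031 49.33166874] R 45.83400641754124 6
housing x [-49.66972316  50.78189017] y [-13.09596793 100.96490027]
bar 35 ctrH [-0.  44.1] size [30.2 15.5] mean [ 0.3 44.2] ang to holder x 0.6575288347288479 zmed 42.352338762639874
well ctr [ 0.67437214 44.27129731] R 36.303989375527905 10
housing x [-50.20912966  49.52632731] y [-11.43557247 101.25875392]
```

Emit:
send_rows --pt "20 0 0 -0.145" --pt "45 0 0 -0.29" --pt "70 0 0 -0.435" --pt "95 1 0 -0.58" --pt "120 1 0 -0.725" --pt "145 1 0 -0.87" --pt "145 1 0 -1.015" --pt "145 1 0 -1.16" --pt "145 1 0 -1.305" --pt "145 1 0 -1.45" --pt "145 1 0 -1.595" --pt "145 1 0 -1.74" --fingers 18

```text
time: 10.55
eef_pos: [565.4, 139.9, 177.2]
eef_rot: [-0.002, 0.033, 0.999, -0.0]
ft_force: [-0.2, -0.3, -0.5]
grip_width: 0.196
gripper_force: 0.0
```

Emit:
send_rows --pt "0 0 10 -0.145" --pt "0 0 20 -0.29" --pt "0 0 30 -0.435" --pt "0 0 40 -0.52" --pt "0 0 50 -0.52" --pt "0 0 50 -0.52" --pt "0 0 50 -0.52"

```text
time: 11.25
eef_pos: [566.2, 139.2, 128.7]
eef_rot: [-0.001, -0.221, 0.975, 0.0]
ft_force: [-0.4, 0.3, 0.3]
grip_width: 0.189
gripper_force: 0.0
```

```bash
cat > st.py <<'E'
from hold import *
def st():
    s=read_state(); r=rot(s["eef_rot"]); t=np.arctan2(r[1,0],r[0,0])%(2*np.pi)
    print("t %.2f"%s["time"],"H",toH(np.array(s["eef_pos"])).round(2),"th %.4f"%t,"F",np.round(H@s["ft_force"],1),"T",np.round(s["ft_torque"],3),"gw %.1f gf %.1f"%(s["grip_width"]*94,s["gripper_force"]),flush=True)
if __name__=="__main__": st()
E
python3 - <<'E'
from knob import *
from st import st
st(); print(read_state()["joints"])
f=grab("wrist"); np.save("/tmp/w5.npy",np.array([f],dtype=object)); save(f,"w5.png"); st(); knob(f)
E
```

```text
t 11.25 H [ -0.99  43.98 128.72] th 3.5870 F [-0.5  0.2  0.3] T [ 0.088 -0.093  0.049] gw 17.8 gf 0.0
[ 1.21706068e-01  3.49655826e-01  1.62313543e+00  8.27640316e-05
  1.17061336e+00 -1.89448267e+00]
t 11.30 H [ -0.52  44.03 129.35] th 3.5872 F [ 0.3 -0.1  0.1] T [ 0.089 -0.141  0.011] gw 18.2 gf 0.0
bar 507 ctrH [-2.3 47.5] size [30.1 11.5] mean [-2.5 47.6] ang to holder x 0.7138421280927298 zmed 43.29034400551305
well ctr [-1.78865386 48.2940357 ] R 35.845220415801286 62
housing x [-51.55417324  47.87803828] y [ -8.31929944 100.89548592]
```

Emit:
send_rows --pt "-1.7 3.9 20 0" --pt "-1.7 3.9 35 0" --pt "-1.7 3.9 45 0" --pt "-1.7 3.9 45 0" --pt "-1.7 3.9 45 0" --pt "-1.7 3.9 45 0" --fingers 22

```text
time: 11.9
eef_pos: [567.3, 143.1, 85.6]
eef_rot: [0.001, -0.221, 0.975, -0.0]
ft_force: [-0.4, 1.2, 0.0]
grip_width: 0.234
gripper_force: 0.0
```

```bash
python3 - <<'E'
from knob import *
from st import st
st(); f=grab("wrist"); save(f,"w6.png"); st()
try: knob(f)
except Exception as e: print(e)
E
```

```text
t 11.90 H [-0.88 48.06 85.57] th 3.5876 F [-0.6  1.   0. ] T [ 0.054 -0.109 -0.023] gw 22.0 gf 0.0
t 11.95 H [-0.89 48.03 85.59] th 3.5876 F [ 0.7  0.5 -0.7] T [ 0.103 -0.156 -0.019] gw 22.0 gf 0.0
bar 719 ctrH [-2.2 47.7] size [30.9 11.7] mean [-2.5 47.8] ang to holder x 0.709901157240302 zmed 43.290378157290945
well ctr [-1.25103443 48.61344657] R 36.160268102792095 62
housing x [-51.54844769  47.97166193] y [ -8.3277218  100.75959209]
```

View pics/w6.png

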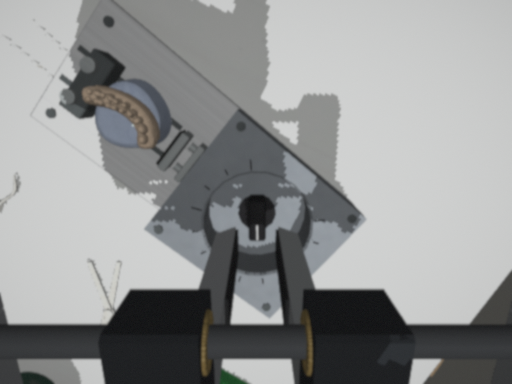

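The knob's bar (257,215) lies between the fingers and is aligned. The cast stands between fence and jaw. Go down.

Emit:
send_rows --pt "1 0.5 15 -0.015" --pt "1 0.5 26 -0.015" --pt "1 0.5 31 -0.015" --pt "1 0.5 36 -0.015" --pt "1 0.5 36 -0.015"

```text
time: 12.45
eef_pos: [565.2, 143.0, 48.1]
eef_rot: [-0.001, -0.228, 0.974, 0.0]
ft_force: [-0.6, -0.2, -1.4]
grip_width: 0.235
gripper_force: 0.0
```

```bash
python3 st.py
```

```text
t 12.45 H [-2.96 47.45 48.08] th 3.6026 F [-0.6 -0.4 -1.4] T [ 0.116 -0.13   0.058] gw 22.1 gf 0.0
```

Emit:
send_rows --pt "0 0 4 0" --pt "0 0 8 0" --pt "0 0 11 0" --pt "0 0 11 0" --pt "0 0 11 0"

```text
time: 12.95
eef_pos: [565.4, 143.1, 37.6]
eef_rot: [-0.0, -0.229, 0.974, -0.0]
ft_force: [0.3, -1.1, -0.6]
grip_width: 0.233
gripper_force: 0.0
```

```bash
python3 st.py
```

```text
t 12.95 H [-2.69 47.54 37.61] th 3.6027 F [ 0.5 -1.  -0.6] T [ 0.047 -0.142  0.01 ] gw 21.9 gf 0.0
```

Emit:
send_rows --pt "0 0 0 0" --pt "0 0 0 0" --pt "0 0 0 0" --pt "0 0 0 0" --pt "0 0 0 0" --pt "0 0 0 0" --fingers 6 --newtons 35

```text
time: 13.55
eef_pos: [565.8, 142.6, 37.8]
eef_rot: [0.0, -0.229, 0.974, -0.0]
ft_force: [0.9, -3.7, 1.3]
grip_width: 0.126
gripper_force: 35.0
```

```bash
python3 st.py
```

```text
t 13.55 H [-2.19 47.23 37.83] th 3.6029 F [ 1.8 -3.3  1.3] T [-0.564 -0.352 -0.201] gw 11.8 gf 35.0
```

Emit:
send_rows --pt "0 0 0 0.04" --pt "0 0 0 0.08"

```text
time: 13.75
eef_pos: [565.8, 142.7, 37.8]
eef_rot: [0.0, -0.189, 0.982, -0.001]
ft_force: [1.0, -3.2, 1.0]
grip_width: 0.127
gripper_force: 35.0
```

```bash
python3 st.py
```

```text
t 13.75 H [-2.24 47.28 37.83] th 3.5225 F [ 1.8 -2.9  1. ] T [-0.496 -0.354  0.191] gw 11.9 gf 35.0
```

Emit:
send_rows --pt "0 0 0 0.04" --pt "0 0 0 0.08"

```text
time: 13.95
eef_pos: [565.8, 142.8, 37.8]
eef_rot: [0.0, -0.15, 0.989, -0.0]
ft_force: [0.5, -2.8, 0.8]
grip_width: 0.121
gripper_force: 35.0
```

```bash
python3 st.py
```

```text
t 13.95 H [-2.29 47.35 37.8 ] th 3.4425 F [ 1.2 -2.6  0.8] T [-0.411 -0.345  0.234] gw 11.3 gf 35.0
```

Emit:
send_rows --pt "0 0 0 0.04" --pt "0 0 0 0.08"

```text
time: 14.15
eef_pos: [565.8, 142.9, 37.8]
eef_rot: [0.0, -0.11, 0.994, -0.0]
ft_force: [2.2, -2.3, 1.0]
grip_width: 0.124
gripper_force: 35.0
```

```bash
python3 st.py
```

```text
t 14.15 H [-2.32 47.42 37.82] th 3.3625 F [ 2.7 -1.7  1. ] T [-0.439 -0.37   0.128] gw 11.6 gf 35.0
```

```bash
cat > gap.py <<'E'
from hold import *
f=grab("wrist"); Q=toH(cloud(f)); np.save("/tmp/wg.npy",np.array([f],dtype=object))
m=(Q[...,0]>8)&(Q[...,0]<13)|(Q[...,0]<-8)&(Q[...,0]>-17)
q=Q[m&(Q[...,1]>-110)&(Q[...,1]<-5)]
for y in np.arange(-108,-8,1.0):
    s=q[(abs(q[:,1]-y)<.5)]; print(int(y),len(s),np.round(np.percentile(s[:,2],[5,50,95])).astype(int).tolist() if len(s) else "",end="; ")
I=cv2.resize(f["pixels"][:,:,::-1],None,fx=2,fy=2,interpolation=cv2.INTER_CUBIC); cv2.imwrite("pics/g.png",I[0:560,0:800])
E
python3 gap.py
```

```text
-108 0 ; -107 0 ; -106 0 ; -105 0 ; -104 0 ; -103 0 ; -102 0 ; -101 0 ; -100 1 [39, 39, 39]; -99 9 [40, 40, 41]; -98 28 [40, 41, 42]; -97 32 [40, 41, 42]; -96 39 [40, 41, 42]; -95 31 [40, 41, 41]; -94 42 [40, 41, 42]; -93 49 [35, 40, 42]; -92 105 [35, 39, 41]; -91 135 [34, 37, 41]; -90 48 [34, 35, 41]; -89 44 [34, 35, 36]; -88 37 [34, 35, 36]; -87 63 [34, 35, 36]; -86 62 [28, 34, 35]; -85 280 [18, 29, 35]; -84 77 [15, 28, 34]; -83 12 [14, 15, 46]; -82 12 [14, 43, 48]; -81 11 [29, 47, 50]; -80 14 [40, 47, 51]; -79 32 [37, 48, 54]; -78 30 [36, 43, 54]; -77 59 [37, 47, 57]; -76 59 [37, 47, 58]; -75 58 [38, 42, 58]; -74 66 [38, 43, 58]; -73 71 [38, 45, 59]; -72 79 [38, 50, 59]; -71 73 [38, 43, 58]; -70 64 [38, 48, 58]; -69 88 [38, 49, 59]; -68 90 [38, 50, 59]; -67 66 [38, 48, 58]; -66 83 [38, 48, 58]; -65 82 [38, 51, 58]; -64 109 [38, 51, 58]; -63 68 [38, 49, 56]; -62 63 [38, 44, 57]; -61 73 [38, 50, 59]; -60 93 [38, 52, 59]; -59 126 [39, 52, 58]; -58 74 [38, 49, 56]; -57 60 [38, 48, 57]; -56 75 [38, 50, 60]; -55 94 [38, 49, 60]; -54 102 [39, 51, 60]; -53 101 [38, 51, 59]; -52 86 [38, 47
[... 208 characters left out ...]
[15, 35, 50]; -41 133 [15, 32, 50]; -40 118 [15, 30, 48]; -39 108 [15, 25, 47]; -38 74 [14, 16, 26]; -37 27 [14, 15, 17]; -36 20 [14, 15, 16]; -35 15 [15, 15, 16]; -34 11 [14, 15, 17]; -33 10 [14, 15, 16]; -32 43 [15, 34, 36]; -31 61 [16, 35, 36]; -30 45 [14, 35, 36]; -29 67 [15, 36, 37]; -28 82 [16, 36, 127]; -27 108 [21, 36, 128]; -26 101 [19, 36, 128]; -25 145 [15, 29, 37]; -24 115 [14, 26, 35]; -23 26 [14, 15, 16]; -22 34 [15, 15, 30]; -21 44 [14, 16, 30]; -20 41 [14, 16, 30]; -19 40 [14, 28, 30]; -18 27 [14, 28, 30]; -17 18 [15, 34, 35]; -16 64 [15, 34, 36]; -15 57 [15, 35, 35]; -14 64 [16, 35, 36]; -13 63 [21, 34, 36]; -12 74 [26, 32, 35]; -11 3 [29, 30, 30]; -10 0 ; -9 7 [50, 51, 51];
```

View pics/g.png

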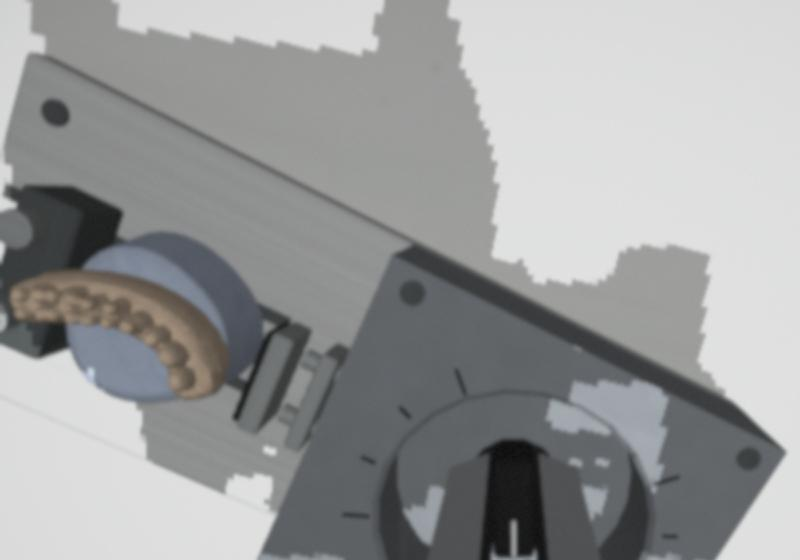

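The view shows the jaw (270,380) still about 5 mm off the base, and the base near the fence (70,260). About 0.48 rad remain to contact. Continue turning.

Emit:
send_rows --pt "0 0 0 0.04" --pt "0 0 0 0.08"

```text
time: 14.4
eef_pos: [565.8, 142.9, 37.8]
eef_rot: [0.0, -0.071, 0.998, -0.0]
ft_force: [1.6, -2.7, 0.8]
grip_width: 0.124
gripper_force: 35.0
```

```bash
python3 st.py
```

```text
t 14.40 H [-2.33 47.48 37.83] th 3.2829 F [ 2.2 -2.3  0.8] T [-0.449 -0.309  0.172] gw 11.6 gf 35.0
```

Emit:
send_rows --pt "0 0 0 0.04" --pt "0 0 0 0.08"

```text
time: 14.6
eef_pos: [565.7, 143.1, 37.8]
eef_rot: [0.0, -0.031, 1.0, -0.0]
ft_force: [1.8, -3.4, 0.9]
grip_width: 0.127
gripper_force: 35.0
```

```bash
python3 st.py
```

```text
t 14.60 H [-2.39 47.6  37.82] th 3.2029 F [ 2.5 -2.9  0.9] T [-0.359 -0.295  0.199] gw 11.9 gf 35.0
```

Emit:
send_rows --pt "0 0 0 0.03" --pt "0 0 0 0.06"

```text
time: 14.8
eef_pos: [565.7, 143.1, 37.8]
eef_rot: [0.0, -0.001, 1.0, -0.0]
ft_force: [1.0, -2.4, 0.1]
grip_width: 0.126
gripper_force: 35.0
```

```bash
python3 st.py
```

```text
t 14.80 H [-2.42 47.65 37.81] th 3.1426 F [ 1.5 -2.1  0.1] T [-0.34  -0.341  0.179] gw 11.9 gf 35.0
```

Emit:
send_rows --pt "0 0 0 0.03" --pt "0 0 0 0.06"

```text
time: 15.0
eef_pos: [565.7, 143.2, 37.8]
eef_rot: [0.0, 0.03, 1.0, 0.0]
ft_force: [0.3, -1.7, 0.8]
grip_width: 0.125
gripper_force: 35.0
```

```bash
python3 st.py
```

```text
t 15.00 H [-2.41 47.72 37.8 ] th 3.0822 F [ 0.7 -1.6  0.8] T [-0.28  -0.353  0.221] gw 11.7 gf 35.0
```

Emit:
send_rows --pt "0 0 0 0.03" --pt "0 0 0 0.06"

```text
time: 15.2
eef_pos: [565.8, 143.2, 37.8]
eef_rot: [0.0, 0.06, 0.998, 0.0]
ft_force: [2.0, -1.9, 1.2]
grip_width: 0.124
gripper_force: 35.0
```

```bash
python3 st.py; python3 gap.py | tr ';' '\n' | grep -E "^ ?-(8[0-9]|3[0-9]|4[0-2]|2[7-9]) "
```

```text
t 15.20 H [-2.42 47.78 37.82] th 3.0218 F [ 2.4 -1.3  1.2] T [-0.318 -0.342  0.168] gw 11.7 gf 35.0
 -89 39 [34, 35, 36]
 -88 40 [34, 35, 36]
 -87 43 [34, 35, 36]
 -86 58 [27, 34, 36]
 -85 218 [17, 30, 35]
 -84 87 [16, 29, 35]
 -83 10 [14, 29, 46]
 -82 2 [46, 46, 47]
 -81 5 [46, 47, 50]
 -80 9 [46, 48, 50]
 -42 141 [16, 35, 51]
 -41 126 [15, 33, 48]
 -40 109 [15, 33, 49]
 -39 61 [14, 33, 47]
 -38 15 [14, 16, 47]
 -37 10 [14, 15, 34]
 -36 44 [15, 34, 36]
 -35 37 [15, 35, 36]
 -34 43 [15, 35, 36]
 -33 59 [15, 35, 37]
 -32 66 [15, 35, 37]
 -31 56 [19, 36, 37]
 -30 75 [14, 35, 37]
 -29 178 [15, 30, 36]
 -28 135 [15, 28, 36]
 -27 46 [15, 125, 127]
```

Emit:
send_rows --pt "0 0 0 0.025"

```text
time: 15.35
eef_pos: [565.7, 143.3, 37.8]
eef_rot: [0.0, 0.072, 0.997, 0.0]
ft_force: [0.8, -1.7, 0.9]
grip_width: 0.123
gripper_force: 35.0
```

```bash
python3 st.py
```

```text
t 15.35 H [-2.45 47.81 37.8 ] th 2.9970 F [ 1.2 -1.5  0.9] T [-0.269 -0.384  0.227] gw 11.5 gf 35.0
```

Emit:
send_rows --pt "0 0 0 0.025"

```text
time: 15.45
eef_pos: [565.8, 143.3, 37.8]
eef_rot: [0.0, 0.085, 0.996, 0.0]
ft_force: [1.5, -1.5, 1.7]
grip_width: 0.122
gripper_force: 35.0
```

```bash
python3 st.py
```

```text
t 15.45 H [-2.42 47.82 37.82] th 2.9711 F [ 1.8 -1.1  1.7] T [-0.184 -0.416  0.248] gw 11.5 gf 35.0
```

Emit:
send_rows --pt "0 0 0 0.025"

```text
time: 15.55
eef_pos: [565.7, 143.3, 37.8]
eef_rot: [0.0, 0.098, 0.995, 0.0]
ft_force: [2.3, -1.8, 1.1]
grip_width: 0.125
gripper_force: 35.1
```

```bash
python3 st.py
```

```text
t 15.55 H [-2.46 47.87 37.82] th 2.9459 F [ 2.7 -1.2  1.1] T [-0.13  -0.413  0.2  ] gw 11.7 gf 35.1
```

Emit:
send_rows --pt "0 0 0 0.025"

```text
time: 15.65
eef_pos: [565.8, 143.4, 37.8]
eef_rot: [0.0, 0.11, 0.994, 0.0]
ft_force: [1.7, -1.0, 1.8]
grip_width: 0.121
gripper_force: 35.1
```

```bash
python3 st.py
```

```text
t 15.65 H [-2.41 47.91 37.8 ] th 2.9207 F [ 1.9 -0.6  1.8] T [-0.098 -0.487  0.17 ] gw 11.4 gf 35.1
```

Emit:
send_rows --pt "0 0 0 0.025"

```text
time: 15.75
eef_pos: [565.8, 143.4, 37.8]
eef_rot: [0.0, 0.123, 0.992, 0.0]
ft_force: [2.0, -1.4, 1.7]
grip_width: 0.125
gripper_force: 35.1
```

```bash
python3 st.py; python3 gap.py | tr ';' '\n' | grep -E "^ ?-(8[0-9]|3[0-9]|4[0-2]) "
```

```text
t 15.75 H [-2.43 47.94 37.81] th 2.8957 F [ 2.3 -0.9  1.7] T [ 0.031 -0.473  0.191] gw 11.8 gf 35.1
 -89 33 [34, 35, 36]
 -88 33 [34, 35, 36]
 -87 46 [34, 35, 36]
 -86 51 [29, 35, 35]
 -85 165 [18, 32, 35]
 -84 63 [22, 32, 35]
 -83 3 [47, 47, 48]
 -82 6 [46, 47, 48]
 -81 8 [36, 47, 50]
 -80 15 [40, 49, 54]
 -42 138 [16, 33, 50]
 -41 111 [15, 34, 49]
 -40 36 [15, 40, 48]
 -39 19 [14, 40, 47]
 -38 16 [14, 25, 34]
 -37 43 [16, 35, 35]
 -36 32 [14, 35, 36]
 -35 54 [15, 35, 36]
 -34 60 [15, 35, 36]
 -33 56 [15, 35, 36]
 -32 63 [14, 35, 37]
 -31 86 [14, 34, 36]
 -30 243 [15, 29, 36]
```

Emit:
send_rows --pt "0 0 0 0.025"

```text
time: 15.9
eef_pos: [565.8, 143.4, 37.8]
eef_rot: [0.0, 0.135, 0.991, 0.0]
ft_force: [2.5, 1.1, 2.1]
grip_width: 0.121
gripper_force: 35.1
```

```bash
python3 st.py
```

```text
t 15.90 H [-2.45 47.94 37.82] th 2.8712 F [2.2 1.7 2.1] T [ 0.09  -0.499  0.194] gw 11.3 gf 35.1
```

Emit:
send_rows --pt "0 0 0 0.025"

```text
time: 16.0
eef_pos: [565.8, 143.4, 37.8]
eef_rot: [0.0, 0.147, 0.989, 0.0]
ft_force: [2.1, -0.7, 2.2]
grip_width: 0.125
gripper_force: 35.1
```

```bash
python3 st.py
```

```text
t 16.00 H [-2.45 47.95 37.79] th 2.8455 F [ 2.2 -0.2  2.2] T [ 0.163 -0.535  0.234] gw 11.8 gf 35.1
```

Emit:
send_rows --pt "0 0 0 0.025"

```text
time: 16.1
eef_pos: [565.8, 143.5, 37.8]
eef_rot: [0.0, 0.16, 0.987, 0.0]
ft_force: [2.1, 0.9, 1.9]
grip_width: 0.124
gripper_force: 35.1
```

```bash
python3 st.py
```

```text
t 16.10 H [-2.43 48.02 37.82] th 2.8206 F [1.9 1.4 1.9] T [ 0.186 -0.611  0.205] gw 11.7 gf 35.1
```

Emit:
send_rows --pt "0 0 0 0.025"

```text
time: 16.2
eef_pos: [565.8, 143.5, 37.8]
eef_rot: [0.0, 0.172, 0.985, 0.0]
ft_force: [2.4, 1.4, 2.7]
grip_width: 0.124
gripper_force: 35.1
```

```bash
python3 st.py; python3 gap.py | tr ';' '\n' | grep -E "^ ?-(8[0-9]|3[0-9]|4[0-2]) "
```

```text
t 16.20 H [-2.42 48.   37.84] th 2.7955 F [2.  1.9 2.7] T [ 0.271 -0.564  0.201] gw 11.7 gf 35.1
 -89 30 [34, 35, 38]
 -88 38 [34, 35, 36]
 -87 36 [34, 35, 36]
 -86 51 [29, 35, 36]
 -85 101 [22, 33, 35]
 -84 39 [21, 32, 35]
 -83 7 [35, 47, 50]
 -82 9 [40, 47, 50]
 -81 15 [37, 48, 55]
 -80 24 [36, 49, 54]
 -42 82 [15, 35, 48]
 -41 31 [15, 41, 48]
 -40 14 [14, 16, 44]
 -39 15 [14, 26, 35]
 -38 50 [15, 35, 36]
 -37 25 [18, 35, 36]
 -36 44 [15, 35, 36]
 -35 52 [15, 35, 37]
 -34 64 [15, 35, 37]
 -33 59 [14, 35, 37]
 -32 95 [15, 31, 36]
 -31 249 [15, 29, 36]
 -30 20 [14, 16, 33]
```

```bash
cat > trk.py <<'E'
from hold import *
import st
def trk():
    J=[];C=[];Fz=[]
    for i in range(2):
        Q=toH(cloud(grab("wrist"))); X,Y,Z=Q[...,0],Q[...,1],Q[...,2]
        j=Y[(abs(X+2)<10)&(Z>33.5)&(Z<37.5)&(Y>-38)&(Y<-26)]; J.append(np.percentile(j,97))
        c=(abs(X+2)<23)&(Y>-84)&(Y<-38)&(Z>47)&(Z<62); C.append(Y[c].mean())
        Fz.append(np.median(Y[(abs(X+2)<19)&(Z>20)&(Z<31)&(Y>-88)&(Y<-82)]))
    print("jaw back %.2f  teeth mean %.2f fence %.2f"%(np.mean(J),np.mean(C),np.mean(Fz)))
st.st(); trk()
E
python3 trk.py
```

```text
t 16.25 H [-2.44 48.04 37.8 ] th 2.7949 F [1.7 2.5 2.4] T [ 0.314 -0.562  0.149] gw 11.7 gf 35.0
jaw back -30.81  teeth mean -58.02 fence -84.73
```

Emit:
send_rows --pt "0 0 0 0.02"

```text
time: 16.45
eef_pos: [565.8, 143.5, 37.8]
eef_rot: [0.0, 0.181, 0.983, 0.0]
ft_force: [3.4, 1.9, 3.3]
grip_width: 0.127
gripper_force: 35.1
```

```bash
python3 st.py
```

```text
t 16.45 H [-2.43 48.   37.8 ] th 2.7766 F [2.8 2.6 3.3] T [ 0.501 -0.623  0.208] gw 12.0 gf 35.1
```

Emit:
send_rows --pt "0 0 0 0.02"

```text
time: 16.55
eef_pos: [565.8, 143.5, 37.8]
eef_rot: [0.0, 0.192, 0.981, 0.0]
ft_force: [2.7, 2.4, 2.6]
grip_width: 0.127
gripper_force: 35.1
```

```bash
python3 trk.py
```

```text
t 16.55 H [-2.43 48.06 37.81] th 2.7560 F [2.  3.  2.6] T [ 0.51  -0.738  0.223] gw 11.9 gf 35.1
jaw back -31.16  teeth mean -58.09 fence -84.77
```

Emit:
send_rows --pt "0 0 0 0.02"

```text
time: 16.75
eef_pos: [565.8, 143.5, 37.8]
eef_rot: [0.0, 0.201, 0.98, 0.0]
ft_force: [2.3, 3.3, 4.2]
grip_width: 0.124
gripper_force: 35.1
```

```bash
python3 st.py
```

```text
t 16.75 H [-2.42 48.05 37.82] th 2.7366 F [1.4 3.8 4.2] T [ 0.681 -0.764  0.192] gw 11.6 gf 35.1
```

Emit:
send_rows --pt "0 0 0 0.02"

```text
time: 16.85
eef_pos: [565.8, 143.5, 37.8]
eef_rot: [0.0, 0.211, 0.977, 0.0]
ft_force: [3.1, 3.4, 3.2]
grip_width: 0.123
gripper_force: 35.1
```

```bash
python3 trk.py
```

```text
t 16.85 H [-2.41 48.08 37.82] th 2.7160 F [2.2 4.  3.2] T [ 0.768 -0.74   0.234] gw 11.6 gf 35.1
jaw back -31.49  teeth mean -58.24 fence -84.75
```

Emit:
send_rows --pt "0 0 0 0.02" --pt "0 0 0 0.04"

```text
time: 17.15
eef_pos: [565.9, 143.5, 37.8]
eef_rot: [0.0, 0.23, 0.973, 0.0]
ft_force: [3.8, 5.1, 3.1]
grip_width: 0.127
gripper_force: 35.1
```

```bash
python3 trk.py
```

```text
t 17.15 H [-2.4  48.1  37.81] th 2.6767 F [2.4 5.8 3.1] T [ 0.816 -0.755  0.26 ] gw 12.0 gf 35.1
jaw back -31.62  teeth mean -58.17 fence -84.76
```

Emit:
send_rows --pt "0 0 0 0.02" --pt "0 0 0 0.04"

```text
time: 17.45
eef_pos: [565.9, 143.6, 37.8]
eef_rot: [0.0, 0.25, 0.968, 0.0]
ft_force: [3.6, 4.1, 3.7]
grip_width: 0.124
gripper_force: 35.1
```

```bash
python3 trk.py
```

```text
t 17.45 H [-2.4  48.13 37.79] th 2.6367 F [2.5 4.9 3.7] T [ 0.864 -0.825  0.258] gw 11.6 gf 35.1
jaw back -31.70  teeth mean -57.96 fence -84.75
```

Emit:
send_rows --pt "0 0 0 0.02" --pt "0 0 0 0.04"

```text
time: 17.75
eef_pos: [565.9, 143.6, 37.8]
eef_rot: [0.0, 0.269, 0.963, 0.001]
ft_force: [3.4, 4.5, 2.9]
grip_width: 0.128
gripper_force: 35.1
```

```bash
python3 trk.py
```

```text
t 17.75 H [-2.38 48.19 37.83] th 2.5968 F [2.2 5.2 2.9] T [ 0.865 -0.857  0.253] gw 12.0 gf 35.1
jaw back -31.82  teeth mean -56.17 fence -84.68
```

Emit:
send_rows --pt "0 0 0 0.012"

```text
time: 17.95
eef_pos: [565.9, 143.6, 37.8]
eef_rot: [0.0, 0.275, 0.962, 0.001]
ft_force: [3.4, 4.6, 2.8]
grip_width: 0.123
gripper_force: 35.1
```

```bash
python3 trk.py
```

```text
t 17.95 H [-2.35 48.22 37.81] th 2.5853 F [2.2 5.3 2.8] T [ 0.831 -0.753  0.308] gw 11.6 gf 35.1
jaw back -31.75  teeth mean -55.55 fence -84.64
```

Emit:
send_rows --pt "0 0 0 0.012"

```text
time: 18.15
eef_pos: [565.9, 143.7, 37.8]
eef_rot: [0.0, 0.28, 0.96, 0.001]
ft_force: [4.1, 4.7, 2.8]
grip_width: 0.124
gripper_force: 35.1
```

```bash
python3 st.py
```

```text
t 18.15 H [-2.37 48.23 37.8 ] th 2.5733 F [2.8 5.6 2.8] T [ 0.896 -0.803  0.227] gw 11.7 gf 35.1
```

Torque (onset ≈2.745 rad) and the jaw's stall (≈2.71) agree on about 7.3 N now. One more small step, then let go and lift out.

Emit:
send_rows --pt "0 0 0 0.012"

```text
time: 18.25
eef_pos: [565.9, 143.7, 37.8]
eef_rot: [0.0, 0.286, 0.958, 0.001]
ft_force: [3.7, 5.0, 2.7]
grip_width: 0.125
gripper_force: 35.1
```

```bash
python3 st.py
```

```text
t 18.25 H [-2.38 48.22 37.8 ] th 2.5612 F [2.4 5.7 2.7] T [ 0.838 -0.747  0.272] gw 11.7 gf 35.1
```

Emit:
send_rows --pt "0 0 0 0" --pt "0 0 0 0" --pt "0 0 0 0" --pt "0 0 0 0" --fingers 22

```text
time: 18.65
eef_pos: [564.2, 142.5, 36.9]
eef_rot: [-0.001, 0.286, 0.958, -0.001]
ft_force: [-1.0, 0.2, 1.3]
grip_width: 0.237
gripper_force: 0.0
```

Emit:
send_rows --pt "0 0 -10 0" --pt "0 0 -30 0" --pt "0 0 -60 0" --pt "0 0 -100 0" --pt "0 0 -120 0" --pt "0 0 -120 0" --pt "0 0 -120 0"

```text
time: 19.35
eef_pos: [565.0, 143.0, 157.7]
eef_rot: [0.0, 0.286, 0.958, -0.0]
ft_force: [-0.1, -0.6, -0.1]
grip_width: 0.237
gripper_force: 0.0
```

```bash
python3 - <<'E'
from knob import *
from st import st
st(); f=grab("wrist"); knob(f)
Q=toH(cloud(f)); X,Y,Z=Q[...,0],Q[...,1],Q[...,2]
c=(abs(X+2)<30)&(Y>-95)&(Y<-25)
for y in range(-92,-26,2):
    s=Z[c&(abs(X+2)<12)&(abs(Y-y)<1)]; print(y,np.round(np.percentile(s,[5,50,95])).astype(int).tolist() if len(s) else "",end="; ")
b=c&(Z>36.5)&(Z<40.5)&(Y>-84)&(Y<-36); print("\nbase top z pts",b.sum(),"plane slopes",np.linalg.lstsq(np.c_[X[b],Y[b],np.ones(b.sum())],Z[b],rcond=None)[0][:2])
t=c&(Z>56); print("top",np.percentile(Z[t],99))
E
```

```text
t 19.35 H [ -3.05  47.35 157.69] th 2.5617 F [ 0.1 -0.6 -0.1] T [ 0.047 -0.116  0.034] gw 22.3 gf 0.0
bar 427 ctrH [-2.4 48.7] size [11.6 30.1] mean [-2.6 49.1] ang to holder x 2.8260229546860662 zmed 43.10271627412516
well ctr [-2.00155913 48.76073033] R 35.80997491857125 69
housing x [-51.66740733  47.73051253] y [ -7.96125971 101.45382608]
-92 [34, 38, 41]; -90 [34, 35, 41]; -88 [34, 35, 51]; -86 [34, 35, 52]; -84 [32, 40, 57]; -82 [37, 53, 58]; -80 [37, 49, 59]; -78 [38, 49, 58]; -76 [38, 47, 59]; -74 [38, 50, 59]; -72 [38, 46, 58]; -70 [38, 51, 59]; -68 [38, 40, 58]; -66 [38, 40, 58]; -64 [38, 40, 58]; -62 [38, 52, 58]; -60 [38, 39, 51]; -58 [38, 41, 60]; -56 [38, 52, 58]; -54 [38, 51, 57]; -52 [38, 53, 57]; -50 [38, 51, 58]; -48 [38, 51, 59]; -46 [32, 51, 57]; -44 [26, 44, 58]; -42 [31, 47, 56]; -40 [34, 46, 52]; -38 [34, 36, 49]; -36 [35, 36, 37]; -34 [14, 36, 37]; -32 [16, 30, 36]; -30 [27, 29, 30]; -28 [29, 30, 30]; 
base top z pts 733 plane slopes [ 0.01049256 -0.00514729]
top 60.15651250460842
```

```bash
python3 -c "
from rig import *
print(close_job())"
```

```text
the job is handed in; nothing more can be done
None
```

The cast stands upright on the deck against the fence, held by the jaw at an estimated 7–8 N (from knob torque and from where the jaw stopped moving), and the robot is clear; I handed the job in at about 19 s, having viewed 11 pictures, one over the limit of 10.

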